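# Close the watch pressure tester with its click cap

### The job

Close the watch pressure tester: take its black click cap, fit it into the tester's mouth with the lugs through the notches, push it gently down against the sprung seal and turn it clockwise until its ratchet has clicked two or three times, no more. Never force it, neither downwards nor sideways: the clear chamber cracks easily. Leave it locked down and let go, and leave the other things on the bench as they are.

Things in the scene. Friction and masses are not known exactly. Their poses are not given: they have to be found in the camera images.
- cap_grip (a point): Grip point of the loose click cap: on its axis, inside the black bar on top, 58 mm above the cap's underside, 10 mm below the bar's top. Bar 64 mm long (x axis), 18 mm wide (y axis: pinch across y), 30 mm high, on a black shell of 74 mm diameter whose top lies 20 mm below this point. z up. Turns with shell and bar. The cap weighs about 0.17 kg and stands upright on its plug.
- cap_center (a point): Cap's centre, half-way up (34 mm above its underside; 68 mm high in all). This frame turns with the brass plug under the shell. Plug 51 mm in diameter, its foot coned to 40 mm over the lowest 6 mm; above it an aluminium shoulder of 80 mm diameter whose lower face is 18 mm above the underside, 16 mm below this point.
- cap_lugs (a point): Middle of the cap's two lugs, on the axis, 9 mm above the underside. The lugs lie along the plug's x axis (this frame's x), 64 mm over their ends, 12 mm wide (y), 5 mm thick. At the start the grip bar is parallel to the lugs.
- cap_shell (a joint): Cap's ratchet: how far shell and bar have slipped clockwise (seen from above) past the plug, rad; 0 at the start. One click every 0.262 rad (15 degrees); at rest it stays near a whole number of clicks. Slips only once the plug is held, the torque climbing from about 0.12 to 0.28 N m over each click and dropping as it clicks. The other way it locks.
- mouth (a point): Mouth of the tester, on the chamber's axis, level with the top of the metal flange, 130 mm above the bench. z up. Hole 53.5 mm in diameter with two notches, 15 mm wide and reaching 34 mm from the axis, at this frame's +x and -x (a red mark below each on the collar). The flange is 5 mm thick; the cap's lugs go down through the notches and turn under it.
- seal: Sprung black rubber seal ring on the flange, 79 mm outer diameter, 5 mm thick. Origin on the axis at the ring's middle, 2.5 mm below its top; free, the top is 4 mm above the flange. Gives 2 N/mm after 2 N, hard after 3.9 mm (10 N). The lugs clear the flange's underside once the cap's shoulder is under 1.5 mm above the flange (7 N). It lifts a locked, released cap to about 1.5 mm.
- lock_level (a point): On the axis, level with the flange's underside, 5 mm below the mouth; axes as for the mouth. Under it the pushed-down cap can turn only clockwise seen from above; 0.6 to 1.7 rad from the notches, different each time and hidden, its lugs meet a stop and the ratchet begins to slip.
- tester: Watch pressure tester, fixed to the bench: dark green base 135 mm (x) by 215 mm (y) by 26 mm, clear chamber of 82 mm diameter with a watch in it under an 88 mm metal collar; gauge (about 95 mm high) and hand pump at its +y side, reaching 160 mm from the axis. Origin on the bench under the chamber's axis; axes as for the mouth.
- loupe: Black eyepiece loupe, 38 mm diameter, 40 mm high; origin at its underside. Leave alone.
- holder_ring: Brass movement ring, 60 mm diameter, 16 mm high; origin at its underside. Leave alone.
- watch: Steel wristwatch head lying dial up, 40 mm diameter, 12 mm high; origin at its underside. Leave alone.
- screwdriver: Red-handled screwdriver, 130 mm long, lying along its x axis. Leave alone.
- oil_pot: Amber oil pot with a blue cap, 36 mm diameter, 42 mm high; origin at its underside. Leave alone.
- tweezers: Steel tweezers, 120 mm long, lying along their x axis. Leave alone.
- barrel: Brass clock mainspring barrel, 50 mm diameter, 20 mm high; origin at its underside. Leave alone.
Things that resemble listed ones, but are neither listed nor needed, are in the scene too. Leave any orange or purple look-alike of the part that bears cap_grip alone.

How it is judged:
On the way:
1. the cap is in the mouth with its lugs through the notches and pushed down, its ratchet not yet used (horizontal distance between cap_center and mouth below 0.004 m and z of cap_center in the frame of mouth below 0.0188 m and angle between cap_center's own z axis and vertical below 0.08 rad and value of joint cap_shell below 0.2 rad), for 0.05 s.
At the end, for the whole second after the job is handed in: The cap sits in the mouth, upright (within 0.06 rad), centred within 4 mm, held down by its lugs (its centre less than 18.8 mm above the flange), turned at least 0.45 rad from the notches, its ratchet slipped by two or three clicks (0.45 to 0.95 rad), released and at rest (horizontal distance between cap_center and mouth below 0.004 m and z of cap_center in the frame of mouth below 0.0188 m and angle between cap_center's own z axis and vertical below 0.06 rad and angle between the x axis of cap_center and the x axis of mouth, either way round above 0.45 rad and value of joint cap_shell between 0.45 and 0.95 rad and linear speed of cap below 0.02 m/s); the robot touches nothing.
It fails at once if the cap is forced against the tester: its contact forces (seal, rim, lugs) add up to more than 25 N (contact force between cap and tester above 25 N).
It fails at once if the robot strikes the tester itself (contact force between any of the fingers, the arm and tester above 15 N).
It fails at once if another thing on the bench is moved more than 15 mm (distance of any of loupe, holder_ring, watch, screwdriver, oil_pot, tweezers, barrel from where it was at the start of the episode above 0.015 m).
It also fails if it takes over 72 s, if anything falls off the work surface, if the arm or the gripper's body presses on something with over 40 N, if the wrist force passes 120 N, or if a joint passes its speed limit or range.

### The arm

A 6-joint arm with a two-finger parallel gripper is mounted at the origin on the work surface. World frame = base frame: x ahead of the robot, y to its left, z up, the work surface at z = 0. Lengths are in m, angles in rad, forces in N, time in s.
With the tool pointing down it reaches from about 0.375 to 0.975 m from the base axis. Payload 3.8 kg.
Tool frame: the origin (TCP) lies at the very end of the fingers, on their centre line; the grasp point (between the pads) lies 19 mm behind it; z points along the fingers, y is the line along which they close (so a half turn about z gives the same grasp; the last joint's range is limited). The gripper opens to 88 mm and grips with 3 to 60 N. Pads are 18 mm wide; open, the fingers measure 123 mm over their backs; the gripper's body (75 mm by 187 mm) begins 45 mm behind the grasp point.
Start: joints at [-1.309, 0.264, 1.604, -0, 1.274, -0.037], TCP at [0.199, -0.645, 0.239] pointing down, gripper open.
Joint ranges: [-2.63, 2.63], [-0.94, 2.18], [0.31, 2.57], [-1.31, 4.45], [0, 2.66], [-2.55, 2.55]. Speed limits (rad/s): [2.57, 2.57, 3.14, 3.14, 3.14, 3.14].

### API

Orientations are given as a unit quaternion [x, y, z, w].
In Python, from plant import r gives the robot as it stands. The module is installed in compiled form; this text tells all that it offers.
- The arm moves only by the tool jog_arm, never from a script. Its argument "motion" is a list of rows, each a list of 7 numbers: the finger opening in mm, from 0 to 88.1, then the shift along the tool's x, y, z in units of 500 mm (1.0 is 500 mm), then the turn, a rotation vector about the tool's x, y, z in units of 90 degrees (1.0 is 90 degrees). In form: [[grip, x, y, z, wx, wy, wz], ...]. A call has exactly 10 rows; each row is the pose to reach, as a shift and turn from the pose commanded when the call began, along the tool's axes at that moment; what a row does not reach only later rows make up. A row lasts 1/12 s, in which the tool goes at most 41.7 mm and 7.16 degrees, less where a joint would pass 70% of its speed; a pose out of reach is approached as far as the arm can. A call with a number of a shift or a turn outside -1 to 1 is refused whole. A call with a gripper value outside its range is refused whole. The fingers move at their own pace and stop on an object; "squeeze" is the grip in N (left out, the last holds). Time passes only in rows, so rows that repeat a pose let the fingers close, or fill a call up. It gives the time, the measured TCP pose, the force, the opening and the grip force at its end, in the units of the state.
- r.get_obs(): the state, without advancing time (a new reading comes with each control period).
- r.get_image(name): name is "side" or "top" or "wrist"; returns a dict with "color" (480x640x3 uint8, red, green, blue), "fx", "fy", "cx", "cy" (pixels), "xyz" and "orientation" of the camera in the world; the wrist camera has in their place "T_tool_cam" (4x4, takes a point from camera to tool coordinates, whose origin is the TCP and whose axes are the flange's). Camera axes: x right, y up, looking along -z (the intrinsics and any distortion apply to the point x, -y, -z); pixel columns grow to the right and rows downward; lengths in m; the calibration is good to about 2 mm. The wrist camera is an equidistant fisheye: a pixel r from the principal point sees the ray r / f radians off the axis. A picture is of the moment at which its call begins: read the wrist's pose just before it. There is no depth.
- r.hand_in(): hands the job in; it is judged then, once.
The state is a dict: "t": time; "joint_positions": joint angles; "qvel": joint speeds; "joint_efforts": joint torques, N m; "ee_pos": TCP position; "orientation": TCP orientation; "wrist_force": force on the tool from outside, world axes, zero at the start; "wrist_torque": the same for the moment, N m; "width": finger opening in m; "grasp_force": force on a finger pad.
Only numpy, scipy, OpenCV 4.12 (cv2) and the standard library are available. Lean on these libraries where they do the work, as an engineer would, in place of code of your own. Each camera call takes 0.05 s, during which the arm holds its last target. There are 200 camera calls.

## Working session

There is one attempt and no reset: what is moved stays moved. The work goes in short steps, Python scripts to look and compute and a tool call to move; the robot and the scene stay as the last step left them, time stands still between calls to the robot, and variables do not carry over. Pictures are saved under pics/ and viewed, at most 10 in all, crops included, and the job is handed in when it is done.

Besides the shell and the picture viewer there is one more tool, called after "Call:" as name([rows], argument=value, ...), one row to a line, values as JSON. jog_arm: Moves the arm, as the interface text tells. Shifts and turns lie within -1 to 1; 1 stands for 500 mm of shift or 90 degrees of turn. Its arguments: {"type":"object","properties":{"motion":{"type":"array","items":{"type":"array","items":{"type":"number"}}},"squeeze":{"type":"number"}},"required":["motion"]}

```bash
mkdir -p pics
cat > h.py <<'E'
import numpy as np, cv2, json
from scipy.spatial.transform import Rotation as R
from plant import r
def snap(n,tag):
    o=r.get_obs(); im=r.get_image(n)
    cv2.imwrite(f'pics/{tag}.png',im['color'][:,:,::-1]); 
    d={k:(np.array(v).tolist()) for k,v in im.items() if k!='color'}
    d['ee']=list(map(float,o['ee_pos'])); d['q']=list(map(float,o['orientation']))
    json.dump(d,open(f'pics/{tag}.json','w')); return im['color'],d
def ray(d,u,v):
    x=(u-d['cx'])/d['fx']; y=(v-d['cy'])/d['fy']
    if 'T_tool_cam' in d:
        th=np.hypot(x,y); s=np.sin(th)/max(th,1e-9)
        c=np.array([x*s,-y*s,-np.cos(th)]); T=np.array(d['T_tool_cam'])
        Rt=R.from_quat(d['q']).as_matrix()
        return Rt@T[:3,3]+np.array(d['ee']), Rt@T[:3,:3]@c
    c=np.array([x,-y,-1.]); 
    return np.array(d['xyz']), R.from_quat(d['orientation']).as_matrix()@c
def onz(d,u,v,z):
    o,k=ray(d,u,v); return o+k*(z-o[2])/k[2]
def proj(d,p):
    if 'T_tool_cam' in d:
        T=np.array(d['T_tool_cam']); Rt=R.from_quat(d['q']).as_matrix()
        c=T[:3,:3].T@(Rt.T@(np.array(p)-d['ee'])-T[:3,3]); c=c*[1,-1,-1]
        th=np.arctan2(np.hypot(c[0],c[1]),c[2]); n=np.hypot(c[0],c[1])+1e-12
        return d['cx']+d['fx']*th*c[0]/n, d['cy']+d['fy']*th*c[1]/n
    c=R.from_quat(d['orientation']).as_matrix().T@(np.array(p)-d['xyz'])
    return d['cx']-d['fx']*c[0]/c[2], d['cy']+d['fy']*c[1]/c[2]
def load(t): return cv2.imread(f'pics/{t}.png'),json.load(open(f'pics/{t}.json'))
E
python3 - <<'E'
from h import *
for n in ('top','side','wrist'):
    c,d=snap(n,n+'0'); print(n,{k:np.round(v,3).tolist() for k,v in d.items()})
print(r.get_obs())
E
```

```text
top {'fx': 484.762, 'fy': 484.762, 'cx': 318.864, 'cy': 237.414, 'xyz': [0.433, 0.051, 1.344], 'orientation': [-0.032, 0.034, 0.707, -0.705], 'ee': [0.199, -0.644, 0.237], 'q': [0.989, 0.149, -0.0, -0.001]}
side {'fx': 502.963, 'fy': 502.963, 'cx': 319.286, 'cy': 232.177, 'xyz': [0.06, 0.768, 0.922], 'orientation': [-0.118, 0.377, 0.881, -0.261], 'ee': [0.199, -0.644, 0.237], 'q': [0.989, 0.149, -0.0, -0.001]}
wrist {'fx': 371.648, 'fy': 371.648, 'cx': 324.526, 'cy': 234.883, 'T_tool_cam': [[-0.0, 0.958, 0.287, 0.075], [1.0, -0.0, 0.001, 0.001], [0.001, 0.287, -0.958, -0.146], [0.0, 0.0, 0.0, 1.0]], 'ee': [0.199, -0.644, 0.238], 'q': [0.989, 0.149, -0.0, -0.001]}
{'t': 0.15, 'joint_positions': array([-1.30894287e+00,  2.64621461e-01,  1.60503379e+00,  1.20797897e-05,
        1.27368792e+00, -3.69029718e-02]), 'qvel': array([-0.00064577, -0.00238856, -0.00221779, -0.00205558,  0.00084187,
       -0.0003393 ]), 'joint_efforts': array([-1.09572451e-03, -5.02847886e+01, -3.57467973e+01,  7.27356202e-02,
        2.49773345e-02, -1.07854569e-04]), 'ee_pos': array([ 0.19853546, -0.64458223,  0.23766045]), 'orientation': array([ 9.88863691e-01,  1.48821487e-01, -9.25006521e-05, -8.70379719e-04]), 'wrist_force': array([ 0.18599433, -0.15994973, -0.40420839]), 'wrist_torque': array([ 0.08515296, -0.02078555, -0.00718985]), 'grasp_force': 0.0, 'width': 0.08842661425962797}
```

View pics/top0.png

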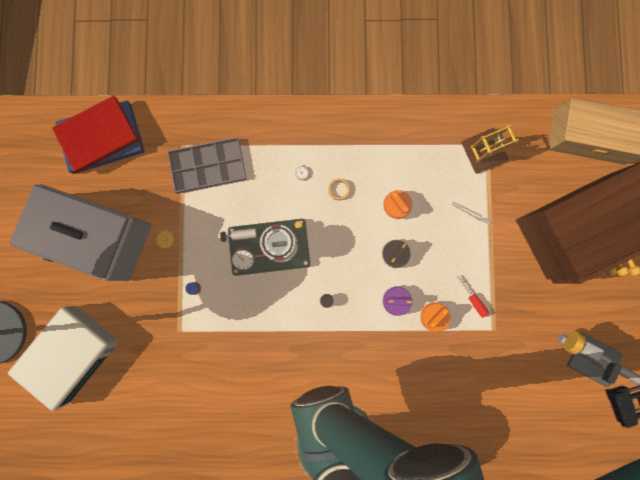

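View pics/side0.png

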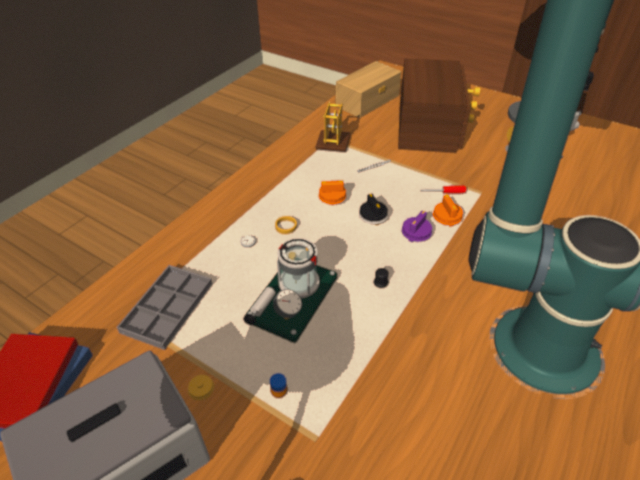

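The top view shows these candidates: black cap at (396,253), orange look-alikes at (397,205) and (435,317), purple look-alike at (397,301). Only the one at (396,253) is black, so it is the one meant. The tester's mouth is at about (278,243), with the gauge and pump to its left. I'll confirm with one enlarged crop.

Run:
```python
from h import *
im,d=load('top0'); s,ds=load('side0')
a=cv2.resize(im[215:285,358:434],None,fx=5,fy=5,interpolation=cv2.INTER_CUBIC)
b=cv2.resize(im[208:278,222:315],None,fx=5,fy=5,interpolation=cv2.INTER_CUBIC)[:, :415]
b=cv2.resize(im[208:278,232:315],None,fx=5,fy=5,interpolation=cv2.INTER_CUBIC)
cv2.imwrite('pics/crop0.png',np.hstack([a,b]))
print(onz(d,396,253,.05),onz(d,279,243,.13))
for p in [onz(d,396,253,.05),onz(d,279,243,.13)]: print(proj(ds,p))
```

```text
[ 0.51043204 -0.15905508  0.05      ] [0.53170853 0.14744077 0.13      ]
(np.float64(372.3916925887219), np.float64(205.33212711932097))
(np.float64(298.8231531428486), np.float64(250.39724597470925))
```

View pics/crop0.png

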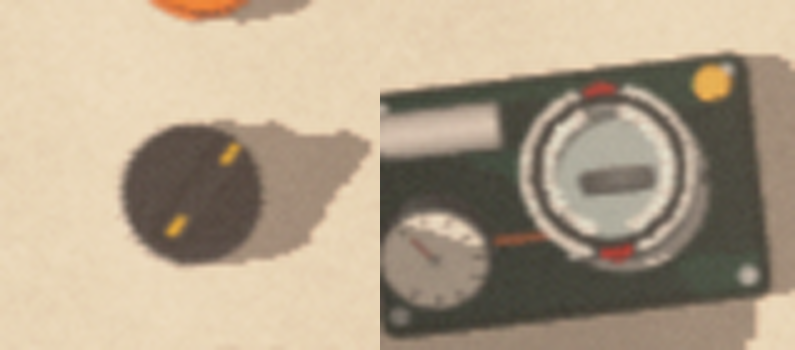

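Confirmed: the black cap has yellow marks along its bar (bar yaw about -36°), and the tester's red notch marks give a mouth yaw of about +6°. Next I plan the approach.

```bash
cat >> h.py <<'E'
def plan(p,yaw,ref=None):
    """shift (units of 500mm) and turn (units of 90deg) from current pose to tool-down pose with tool x at yaw (deg)"""
    o=r.get_obs(); Rt=R.from_quat(o['orientation'])
    a=np.radians(yaw); tx=np.array([np.cos(a),np.sin(a),0]); tz=np.array([0,0,-1.])
    G=R.from_matrix(np.column_stack([tx,np.cross(tz,tx),tz]))
    s=Rt.inv().apply(np.array(p)-o['ee_pos'])/.5; w=(Rt.inv()*G).as_rotvec()/(np.pi/2)
    x=Rt.as_matrix()[:,0]
    print('t',round(o['t'],2),'ee',np.round(o['ee_pos'],4),'yaw',round(np.degrees(np.arctan2(x[1],x[0])),2),'F',np.round(o['wrist_force'],2),'w',round(o['width'],4),'g',round(float(o['grasp_force']),1))
    print('shift',np.round(s,4),'turn',np.round(w,4))
E
python3 - <<'E'
from h import *
plan([.51,-.16,.25],143.5)
E
```

```text
t 0.15 ee [ 0.1985 -0.6446  0.2377] yaw 17.12 F [ 0.19 -0.16 -0.4 ] w 0.0884 g 0.0
shift [ 0.8806 -0.7429 -0.0233] turn [-6.0000e-04 -1.3000e-03 -1.4043e+00]
```

Call:
jog_arm([
  [88,0.07,-0.06,-0.002,0,0,-0.07],
  [88,0.13,-0.11,-0.004,0,0,-0.14],
  [88,0.18,-0.16,-0.006,0,0,-0.21],
  [88,0.24,-0.21,-0.01,0,0,-0.28],
  [88,0.3,-0.26,-0.012,0,0,-0.35],
  [88,0.35,-0.31,-0.014,0,0,-0.42],
  [88,0.41,-0.36,-0.016,0,0,-0.49],
  [88,0.46,-0.41,-0.02,0,0,-0.56],
  [88,0.5,-0.44,-0.02,0,0,-0.63],
  [88,0.5,-0.44,-0.02,0,0,-0.7],
], squeeze=35)

```text
t: 0.98
ee_pos: [0.3748, -0.3574, 0.2487]
orientation: [0.762, 0.647, 0.001, -0.0]
wrist_force: [0.2, 0.2, 0.1]
width: 0.0879
grasp_force: 0.0
```

Run:
```python
from h import *
plan([.51,-.16,.25],143.5)
```

```text
t 0.98 ee [ 0.3748 -0.3574  0.2487] yaw 80.65 F [0.2  0.18 0.05] w 0.0879 g 0.0
shift [ 0.4334  0.2027 -0.0016] turn [ 0.0011 -0.0008 -0.6984]
```

Call:
jog_arm([
  [88,0.06,0.03,0,0,0,-0.07],
  [88,0.12,0.06,0,0,0,-0.14],
  [88,0.18,0.09,0,0,0,-0.21],
  [88,0.24,0.12,0,0,0,-0.28],
  [88,0.3,0.14,0,0,0,-0.35],
  [88,0.35,0.16,0,0,0,-0.42],
  [88,0.4,0.18,0,0,0,-0.49],
  [88,0.433,0.202,-0.001,0,0,-0.56],
  [88,0.433,0.202,-0.001,0,0,-0.63],
  [88,0.433,0.202,-0.001,0,0,-0.698],
])

```text
t: 1.82
ee_pos: [0.51, -0.1639, 0.2488]
orientation: [0.314, 0.949, 0.0, -0.0]
wrist_force: [-0.3, -0.1, -0.7]
width: 0.0881
grasp_force: 0.0
```

Run:
```python
from h import *
c,d=snap('wrist','w1')
plan([.51,-.16,.15],143.5)
print(proj(d,[.51,-.16,.068]))
```

```text
t 1.87 ee [ 0.5097 -0.1644  0.2488] yaw 143.61 F [-0.1   0.24  0.25] w 0.0878 g 0.0
shift [0.0046 0.0076 0.1976] turn [-0.0002 -0.0005  0.0013]
(np.float64(327.5943099568936), np.float64(206.4436390588691))
```

View pics/w1.png

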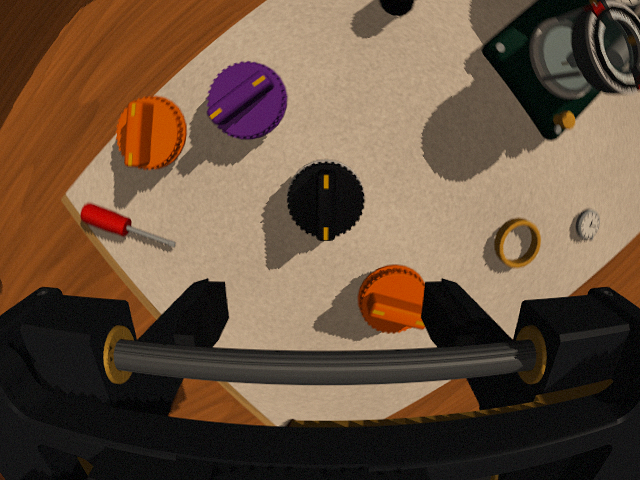

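The black cap is centred at about (326,200), with its bar along tool x and yellow marks at about (326,182) and (326,233). Next I measure its position and yaw from the marks and the black silhouette.

Run:
```python
from h import *
im,d=load('w1'); hsv=cv2.cvtColor(im,cv2.COLOR_BGR2HSV)
sub=(slice(150,250),slice(280,372))
m=cv2.inRange(hsv,(18,120,100),(35,255,255)); M=np.zeros_like(m); M[sub]=m[sub]; M[:, :300]=0;M[:,350:]=0
n,l,st,ce=cv2.connectedComponentsWithStats(M); P=[]
for i in range(1,n):
    if st[i,4]>8:
        p=onz(d,*ce[i],.068); P.append(p); print(ce[i],st[i],p)
a=P[0]-P[1]; print('sep',np.linalg.norm(a),'yaw',np.degrees(np.arctan2(a[1],a[0]))%180,'mid',(P[0]+P[1])/2)
k=(im.max(2)<60).astype(np.uint8); K=np.zeros_like(k); K[sub]=k[sub]
n,l,st,ce=cv2.connectedComponentsWithStats(K); i=1+st[1:,4].argmax(); print(st[i],ce[i])
c=(st[i,0]+st[i,2]/2-.5,st[i,1]+st[i,3]/2-.5); print('blob',c,onz(d,*c,.036))
g=np.degrees(np.arctan2
 (*(onz(d,*c,.03)-onz(d,*c,.06))[[1,0]]))
# same from top camera
im,d=load('top0'); k=(im.max(2)<105).astype(np.uint8); K=np.zeros_like(k); K[238:270,380:414]=k[238:270,380:414]
n,l,st,ce=cv2.connectedComponentsWithStats(K); i=1+st[1:,4].argmax(); print(st[i],ce[i],onz(d,*ce[i],.038))
```

```text
[325.94117647 181.5       ] [324 175   5  14  68] [ 0.49091558 -0.14769491  0.068     ]
[325.5 233. ] [324 227   4  13  52] [ 0.52885105 -0.1763274   0.068     ]
sep 0.04752808569560145 yaw 142.95565036980025 mid [ 0.50988332 -0.16201115  0.068     ]
[ 287  162   77   79 4401] [325.0549875  199.70302204]
blob (np.float64(325.0), np.float64(201.0)) [ 0.50987098 -0.16268379  0.036     ]
[383 241  27  26 517] [396.17021277 253.3172147 ] [ 0.51029159 -0.16144434  0.038     ]
```

Run:
```python
from h import *
plan([.51,-.162,.043],143.0)
```

```text
t 1.87 ee [ 0.5097 -0.1644  0.2488] yaw 143.61 F [-0.1   0.24  0.25] w 0.0878 g 0.0
shift [0.0021 0.0044 0.4116] turn [-0.0002 -0.0005  0.0068]
```

Call:
jog_arm([
  [88,0.002,0.004,0.06,0,0,0.007],
  [88,0.002,0.004,0.12,0,0,0.007],
  [88,0.002,0.004,0.18,0,0,0.007],
  [88,0.002,0.004,0.24,0,0,0.007],
  [88,0.002,0.004,0.29,0,0,0.007],
  [88,0.002,0.004,0.33,0,0,0.007],
  [88,0.002,0.004,0.36,0,0,0.007],
  [88,0.002,0.004,0.385,0,0,0.007],
  [88,0.002,0.004,0.4,0,0,0.007],
  [88,0.002,0.004,0.411,0,0,0.007],
])

```text
t: 2.7
ee_pos: [0.5096, -0.1631, 0.0429]
orientation: [0.324, 0.946, 0.0, -0.0]
wrist_force: [0.9, -1.2, 0.3]
width: 0.0879
grasp_force: 0.0
```

Call:
jog_arm([
  [60,0,0,0,0,0,0],
  [40,0,0,0,0,0,0],
  [30,0,0,0,0,0,0],
  [24,0,0,0,0,0,0],
  [20,0,0,0,0,0,0],
  [16,0,0,0,0,0,0],
  [10,0,0,0,0,0,0],
  [5,0,0,0,0,0,0],
  [5,0,0,0,0,0,0],
  [5,0,0,0,0,0,0],
], squeeze=35)

```text
t: 3.53
ee_pos: [0.5099, -0.1631, 0.0437]
orientation: [0.323, 0.946, 0.0, 0.0]
wrist_force: [0.3, 0.9, -0.2]
width: 0.0233
grasp_force: 0.0
```

Run:
```python
from h import *
plan([.45,.04,.30],185.9)
```

```text
t 3.53 ee [ 0.5099 -0.1631  0.0437] yaw 142.31 F [ 0.31  0.88 -0.24] w 0.0233 g 0.0
shift [ 0.3431  0.2481 -0.5125] turn [ 0.      0.     -0.4844]
```

Fingers are still closing.

Call:
jog_arm([
  [5,0,0,0,0,0,0],
  [5,0,0,0,0,0,0],
  [5,0,0,0,0,0,0],
  [5,0,0,0,0,0,0],
  [5,0,0,0,0,0,0],
  [5,0,0,-0.01,0,0,0],
  [5,0,0,-0.03,0,0,0],
  [5,0,0,-0.07,0,0,0],
  [5,0,0,-0.12,0,0,0],
  [5,0,0,-0.16,0,0,0],
])

```text
t: 4.37
ee_pos: [0.51, -0.1631, 0.1256]
orientation: [0.323, 0.946, -0.0, 0.0]
wrist_force: [0.5, -0.1, -2.0]
width: 0.0178
grasp_force: 35.0
```

Run:
```python
from h import *
plan([.45,.04,.30],185.9)
```

```text
t 4.37 ee [ 0.51   -0.1631  0.1256] yaw 142.31 F [ 0.53 -0.06 -2.03] w 0.0178 g 35.0
shift [ 0.3432  0.2482 -0.349 ] turn [-0.000e+00  3.000e-04 -4.843e-01]
```

Run:
```python
from h import *
plan([.62,.155,.29],185.9)
```

```text
t 4.37 ee [ 0.51   -0.1631  0.1256] yaw 142.31 F [ 0.53 -0.06 -2.03] w 0.0178 g 35.0
shift [ 0.2147  0.6381 -0.3289] turn [-0.000e+00  3.000e-04 -4.843e-01]
```

Call:
jog_arm([
  [5,0,0.01,-0.05,0,0,-0.03],
  [5,0.02,0.04,-0.12,0,0,-0.08],
  [5,0.04,0.1,-0.17,0,0,-0.14],
  [5,0.06,0.16,-0.22,0,0,-0.2],
  [5,0.08,0.23,-0.26,0,0,-0.26],
  [5,0.11,0.3,-0.3,0,0,-0.32],
  [5,0.13,0.37,-0.32,0,0,-0.38],
  [5,0.15,0.43,-0.329,0,0,-0.43],
  [5,0.17,0.48,-0.329,0,0,-0.47],
  [5,0.18,0.52,-0.329,0,0,-0.484],
])

```text
t: 5.2
ee_pos: [0.5979, 0.1003, 0.2899]
orientation: [-0.053, 0.999, 0.0, 0.001]
wrist_force: [-0.0, -0.9, -1.4]
width: 0.0178
grasp_force: 35.0
```

Call:
jog_arm([
  [5,0.025,0.04,0,0,0,0],
  [5,0.035,0.08,0,0,0,0],
  [5,0.035,0.11,0,0,0,0],
  [5,0.035,0.118,0,0,0,0],
  [5,0.035,0.118,0,0,0,0],
  [5,0.035,0.118,0,0,0,0],
  [5,0.035,0.118,0,0,0,0],
  [5,0.035,0.118,0,0,0,0],
  [5,0.035,0.118,0,0,0,0],
  [5,0.035,0.118,0,0,0,0],
])

```text
t: 6.03
ee_pos: [0.5744, 0.1539, 0.2882]
orientation: [-0.051, 0.999, -0.0, -0.0]
wrist_force: [1.1, 0.5, -1.7]
width: 0.0175
grasp_force: 35.0
```

Run:
```python
from h import *
c,d=snap('wrist','w2')
plan([.53,.147,.29],185.9)
print(proj(d,[.532,.147,.13]))
```

```text
t 6.08 ee [0.5743 0.154  0.2882] yaw -174.18 F [ 0.21  0.26 -1.78] w 0.018 g 35.0
shift [ 0.0896 -0.0049 -0.0036] turn [-0.     -0.0001 -0.0009]
(np.float64(321.6284090770329), np.float64(163.88441655120735))
```

View pics/w2.png

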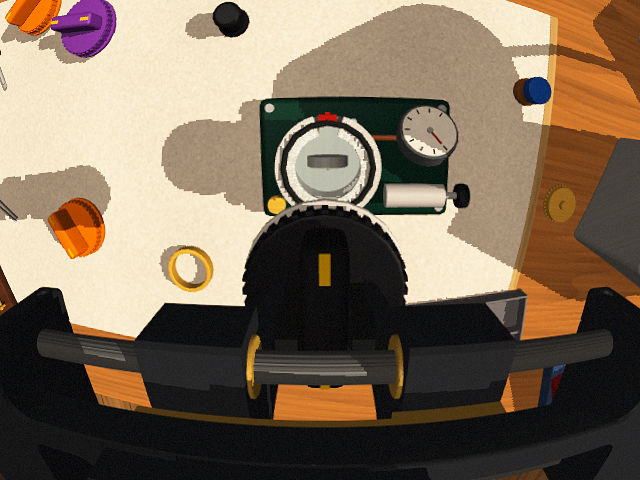

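The wrist view shows the mouth at about (328,163) and one red mark at (328,117). The other mark is hidden by the held cap, whose centre is at about (326,270). I'll back off so both marks are visible.

Call:
jog_arm([
  [5,-0.05,0,0,0,0,0],
  [5,-0.1,0,0,0,0,0],
  [5,-0.13,0,0,0,0,0],
  [5,-0.14,0,0,0,0,0],
  [5,-0.14,0,0,0,0,0],
  [5,-0.14,0,0,0,0,0],
  [5,-0.14,0,0,0,0,0],
  [5,-0.14,0,0,0,0,0],
  [5,-0.14,0,0,0,0,0],
  [5,-0.14,0,0,0,0,0],
])

```text
t: 6.92
ee_pos: [0.6434, 0.1618, 0.2886]
orientation: [-0.051, 0.999, 0.0, 0.0]
wrist_force: [0.2, 0.5, -1.6]
width: 0.0178
grasp_force: 35.0
```

Run:
```python
from h import *
c,d=snap('wrist','w3')
plan([.53,.147,.29],185.9)
u,v=proj(d,[.532,.147,.13]); print(u,v)
u=int(u);v=int(v)
im,_=load('w3'); x0=max(u-80,0);y0=max(v-75,0); print(x0,y0)
cv2.imwrite('pics/w3c.png',cv2.resize(im[y0:y0+150,x0:x0+160],None,fx=4,fy=4,interpolation=cv2.INTER_CUBIC))
hsv=cv2.cvtColor(im,cv2.COLOR_BGR2HSV)
m=cv2.inRange(hsv,(0,150,90),(6,255,255))|cv2.inRange(hsv,(174,150,90),(180,255,255)); M=0*m; M[y0:y0+150,x0:x0+160]=m[y0:y0+150,x0:x0+160]
n,l,st,ce=cv2.connectedComponentsWithStats(M)
for i in range(1,n):
    if st[i,4]>8: print(ce[i],st[i],onz(d,*ce[i],.125),onz(d,*ce[i],.13))
```

```text
t 6.97 ee [0.6435 0.1618 0.2885] yaw -174.12 F [-0.61 -0.25 -2.08] w 0.0176 g 35.0
shift [ 0.2288 -0.0061 -0.003 ] turn [ 0.      0.0002 -0.0002]
320.6397138739175 79.29992353145695
240 4
[326.02857143  34.05714286] [317  31  19   7 105] [0.49212006 0.14726638 0.125     ] [0.49337576 0.14736709 0.13      ]
[327.28888889 133.57037037] [318 129  19  10 135] [0.57593293 0.15694201 0.125     ] [0.57583304 0.15688623 0.13      ]
```

View pics/w3c.png

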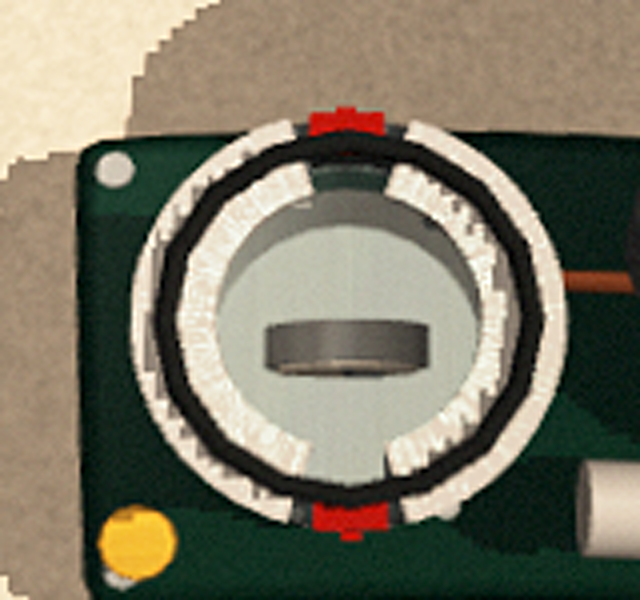

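The crop shows the seal ring centred at about (349,321), red marks at (347,122) and (350,518), and notches at (350,175) and (347,465), all in crop pixels. I'll fit the seal circle and check the cap's offset in the hand.

Run:
```python
from h import *
from scipy.optimize import least_squares
im,d=load('w3')
pts=[]
g=im.max(2).astype(float)
c=np.array([327.3,84.3])
for a in np.radians(np.arange(0,360,5)):
    rr=np.arange(40,52,.25); q=c+np.outer(rr,[np.cos(a),np.sin(a)])
    v=cv2.remap(g.astype(np.float32),q[:,0].astype(np.float32)[None],q[:,1].astype(np.float32)[None],cv2.INTER_LINEAR)[0]
    k=np.where((v[:-1]<90)&(v[1:]>=90))[0]   # dark->bright outer edge of seal
    if len(k): pts.append(onz(d,*q[k[-1]],.132)[:2])
pts=np.array(pts)
f=least_squares(lambda p:np.hypot(*(pts-p[:2]).T)-p[2],[.532,.147,.04],loss='soft_l1',f_scale=.001); print(len(pts),'seal circle',f.x)
cr=lambda x,y:(240+x/4-.4,4+y/4-.4)
a=onz(d,*cr(350,178),.13);b=onz(d,*cr(347.5,470),.13);e=b-a;print('notch mid',(a+b)/2,'yaw',np.degrees(np.arctan2(e[1],e[0])))
T=np.array(d['T_tool_cam'])
for t in ('w2','w3'):
    im,d=load(t); hsv=cv2.cvtColor(im,cv2.COLOR_BGR2HSV)
    m=cv2.inRange(hsv,(18,120,100),(35,255,255)); m[:240]=0; m[:,:300]=0; m[:,350:]=0
    n,l,st,ce=cv2.connectedComponentsWithStats(m)
    for i in range(1,n):
        if st[i,4]>15:
            o,k=ray(d,*ce[i]); Rt=R.from_quat(d['q']).inv(); o=Rt.apply(o-d['ee']);k=Rt.apply(k)
            print(t,ce[i].round(1),st[i],'tool',(o+k*(-.025-o[2])/k[2]).round(4))
# tester from the top camera
im,d=load('top0'); hsv=cv2.cvtColor(im,cv2.COLOR_BGR2HSV)
m=cv2.inRange(hsv,(0,130,90),(8,255,255))|cv2.inRange(hsv,(172,130,90),(180,255,255)); m[:200]=0;m[290:]=0;m[:,:255]=0;m[:,305:]=0
n,l,st,ce=cv2.connectedComponentsWithStats(m)
for i in range(1,n):
    if st[i,4]>3: print('top',ce[i],st[i,4],onz(d,*ce[i],.125))
```

```text
70 seal circle [0.53452076 0.15193438 0.03867075]
notch mid [0.53554154 0.15232025 0.13      ] yaw 5.4107797760999645
w2 [324.1 269.4] [319 254  12  32 357] tool [ 0.025  -0.0006 -0.025 ]
w2 [324.7 386.6] [320 385  10   5  40] tool [-0.0279 -0.0004 -0.025 ]
w3 [324.  269.5] [319 254  11  32 352] tool [ 0.025  -0.0007 -0.025 ]
w3 [324.8 386.5] [320 385  10   4  36] tool [-0.0278 -0.0004 -0.025 ]
top [275.5 225.5] 10 [0.57656724 0.15688585 0.125     ]
top [278.83333333 258.16666667] 12 [0.49385338 0.14809298 0.125     ]
```

Run:
```python
from h import *
plan([.5358,.1521,.20],186)
```

```text
t 6.97 ee [0.6435 0.1618 0.2885] yaw -174.12 F [-0.61 -0.25 -2.08] w 0.0176 g 35.0
shift [0.2162 0.0028 0.177 ] turn [ 0.      0.0002 -0.0014]
```

Call:
jog_arm([
  [5,0.04,0.001,0.0,0,0,0],
  [5,0.09,0.001,0.0,0,0,0],
  [5,0.14,0.002,0.02,0,0,-0.001],
  [5,0.18,0.003,0.04,0,0,-0.001],
  [5,0.205,0.003,0.07,0,0,-0.001],
  [5,0.216,0.003,0.1,0,0,-0.001],
  [5,0.216,0.003,0.13,0,0,-0.001],
  [5,0.216,0.003,0.16,0,0,-0.001],
  [5,0.216,0.003,0.177,0,0,-0.001],
  [5,0.216,0.003,0.177,0,0,-0.001],
])

```text
t: 7.8
ee_pos: [0.5346, 0.1519, 0.1975]
orientation: [-0.052, 0.999, -0.0, -0.002]
wrist_force: [-0.1, 0.8, -2.1]
width: 0.0177
grasp_force: 35.0
```

Call:
jog_arm([
  [5,0,0,0,0,0,0],
  [5,0,0,0,0,0,0],
  [5,0,0,0,0,0,0],
  [5,0,0,0,0,0,0],
  [5,0,0,0,0,0,0],
  [5,0,0,0,0,0,0],
  [5,0,0,0,0,0,0],
  [5,0,0,0,0,0,0],
  [5,0,0,0,0,0,0],
  [5,0,0,0,0,0,0],
])

```text
t: 8.63
ee_pos: [0.5362, 0.1522, 0.1997]
orientation: [-0.052, 0.999, 0.0, -0.0]
wrist_force: [0.4, -0.1, -1.8]
width: 0.0179
grasp_force: 35.0
```

Run:
```python
from h import *
c,d=snap('side','s1'); im,_=load('s1')
u,v=map(int,proj(d,[.535,.152,.14]))
cv2.imwrite('pics/s1c.png',cv2.resize(im[v-60:v+60,u-65:u+65],None,fx=5,fy=5,interpolation=cv2.INTER_CUBIC)); print(u,v)
plan([.5358,.1521,.175],186)
```

```text
296 247
t 8.68 ee [0.5362 0.1522 0.1997] yaw -174.04 F [-0.91  0.97 -2.  ] w 0.0177 g 35.0
shift [ 0.0008 -0.0001  0.0493] turn [ 0.     -0.0001 -0.0005]
```

View pics/s1c.png

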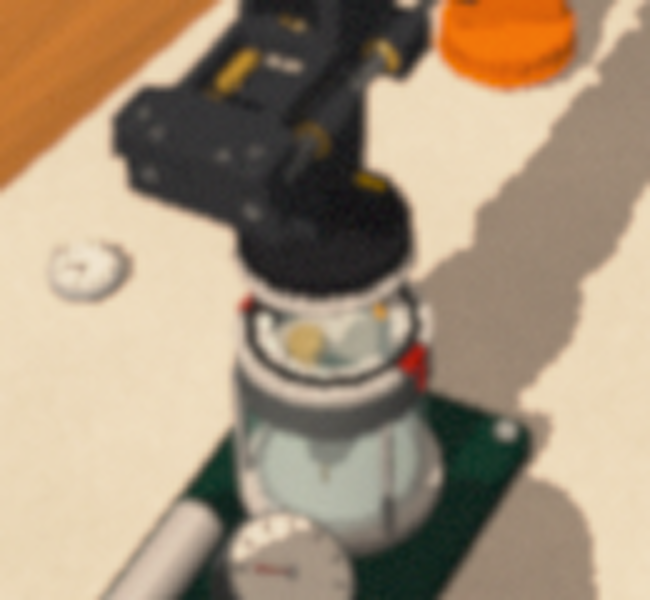

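The cap hovers over the mouth: shoulder rim spans crop x 245–412 and seal spans x 245–420, so it looks aligned within about 1 px (2 mm). I'll descend slowly with force checks.

Call:
jog_arm([
  [5,0,0,0.006,0,0,0],
  [5,0,0,0.012,0,0,0],
  [5,0,0,0.018,0,0,0],
  [5,0,0,0.024,0,0,0],
  [5,0,0,0.03,0,0,0],
  [5,0,0,0.036,0,0,0],
  [5,0,0,0.042,0,0,0],
  [5,0,0,0.047,0,0,0],
  [5,0,0,0.052,0,0,0],
  [5,0,0,0.054,0,0,0],
])

```text
t: 9.52
ee_pos: [0.536, 0.1521, 0.1722]
orientation: [-0.052, 0.999, -0.0, -0.0]
wrist_force: [-0.4, 1.0, -2.3]
width: 0.0178
grasp_force: 35.0
```

Call:
jog_arm([
  [5,0,0,0.001,0,0,0],
  [5,0,0,0.002,0,0,0],
  [5,0,0,0.003,0,0,0],
  [5,0,0,0.004,0,0,0],
  [5,0,0,0.005,0,0,0],
  [5,0,0,0.006,0,0,0],
  [5,0,0,0.007,0,0,0],
  [5,0,0,0.008,0,0,0],
  [5,0,0,0.008,0,0,0],
  [5,0,0,0.008,0,0,0],
])

```text
t: 10.35
ee_pos: [0.5362, 0.1522, 0.1687]
orientation: [-0.052, 0.999, -0.0, -0.0]
wrist_force: [-0.5, -0.4, -1.4]
width: 0.0176
grasp_force: 35.0
```

Call:
jog_arm([
  [5,0,0,0.001,0,0,0],
  [5,0,0,0.002,0,0,0],
  [5,0,0,0.003,0,0,0],
  [5,0,0,0.004,0,0,0],
  [5,0,0,0.005,0,0,0],
  [5,0,0,0.006,0,0,0],
  [5,0,0,0.007,0,0,0],
  [5,0,0,0.008,0,0,0],
  [5,0,0,0.008,0,0,0],
  [5,0,0,0.008,0,0,0],
])

```text
t: 11.18
ee_pos: [0.5362, 0.1522, 0.1647]
orientation: [-0.052, 0.999, -0.0, -0.0]
wrist_force: [0.0, -0.5, -1.8]
width: 0.0175
grasp_force: 35.0
```

Run:
```python
from h import *
F=np.mean([r.get_obs()['wrist_force'] for _ in range(3)],0); print(F, r.get_obs()['wrist_torque'])
plan([.5358,.1521,.1605],186)
```

```text
[ 0.02688801 -0.50900443 -1.78074579] [ 0.08747152 -0.09853726 -0.00821538]
t 11.18 ee [0.5362 0.1522 0.1647] yaw -174.04 F [ 0.03 -0.51 -1.78] w 0.0175 g 35.0
shift [ 0.0009 -0.0001  0.0083] turn [-0.     -0.0001 -0.0004]
```

Call:
jog_arm([
  [5,0,0,0.001,0,0,0],
  [5,0,0,0.002,0,0,0],
  [5,0,0,0.003,0,0,0],
  [5,0,0,0.004,0,0,0],
  [5,0,0,0.005,0,0,0],
  [5,0,0,0.006,0,0,0],
  [5,0,0,0.007,0,0,0],
  [5,0,0,0.008,0,0,0],
  [5,0,0,0.008,0,0,0],
  [5,0,0,0.008,0,0,0],
])

```text
t: 12.02
ee_pos: [0.5363, 0.1522, 0.1607]
orientation: [-0.052, 0.999, -0.0, -0.0]
wrist_force: [0.1, -1.3, -1.8]
width: 0.0177
grasp_force: 35.0
```

Call:
jog_arm([
  [5,0,0,0.0005,0,0,0],
  [5,0,0,0.001,0,0,0],
  [5,0,0,0.0015,0,0,0],
  [5,0,0,0.002,0,0,0],
  [5,0,0,0.0025,0,0,0],
  [5,0,0,0.003,0,0,0],
  [5,0,0,0.0035,0,0,0],
  [5,0,0,0.004,0,0,0],
  [5,0,0,0.004,0,0,0],
  [5,0,0,0.004,0,0,0],
])

```text
t: 12.85
ee_pos: [0.5364, 0.1523, 0.159]
orientation: [-0.052, 0.999, 0.0, 0.0]
wrist_force: [-1.6, -0.3, 1.2]
width: 0.0174
grasp_force: 35.0
```

Call:
jog_arm([
  [5,0,0,0.0005,0,0,0],
  [5,0,0,0.001,0,0,0],
  [5,0,0,0.0015,0,0,0],
  [5,0,0,0.002,0,0,0],
  [5,0,0,0.0025,0,0,0],
  [5,0,0,0.003,0,0,0],
  [5,0,0,0.0035,0,0,0],
  [5,0,0,0.004,0,0,0],
  [5,0,0,0.0045,0,0,0],
  [5,0,0,0.005,0,0,0],
])

```text
t: 13.68
ee_pos: [0.5365, 0.1522, 0.1566]
orientation: [-0.052, 0.999, 0.0, 0.0]
wrist_force: [-2.1, -0.3, 6.8]
width: 0.0177
grasp_force: 35.0
```

Run:
```python
from h import *
plan([.5358,.1521,.1567],186); print(r.get_obs()['wrist_torque'])
```

```text
t 13.68 ee [0.5365 0.1522 0.1566] yaw -174.04 F [-2.08 -0.31  6.8 ] w 0.0177 g 35.0
shift [ 0.0013 -0.0001 -0.0001] turn [ 0.      0.0003 -0.0004]
[-0.08564795  0.21804453 -0.09131906]
```

Seal contact came at the expected height, and net force is now about 8.6 N with the shoulder about 0.7 mm above the flange. I start turning clockwise, easing off the small side load.

Call:
jog_arm([
  [5,0.001,0,0,0,0,0.02],
  [5,0.001,0,0,0,0,0.05],
  [5,0.001,0,0,0,0,0.08],
  [5,0.001,0,0,0,0,0.11],
  [5,0.001,0,0,0,0,0.14],
  [5,0.001,0,0,0,0,0.17],
  [5,0.001,0,0,0,0,0.2],
  [5,0.001,0,0,0,0,0.23],
  [5,0.001,0,0,0,0,0.26],
  [5,0.001,0,0,0,0,0.28],
])

```text
t: 14.52
ee_pos: [0.5364, 0.1521, 0.1568]
orientation: [0.168, 0.986, 0.0, 0.001]
wrist_force: [-2.4, -0.0, 5.5]
width: 0.0177
grasp_force: 35.0
```

Run:
```python
from h import *
plan([.536,.1521,.1567],156); print(r.get_obs()['wrist_torque'])
```

```text
t 14.52 ee [0.5364 0.1521 0.1568] yaw 160.65 F [-2.43 -0.05  5.55] w 0.0177 g 35.0
shift [ 0.0007 -0.0003  0.0002] turn [0.0003 0.0008 0.0517]
[-0.13916682  0.1360296   0.06344969]
```

```bash
cat > q.py <<'E'
from h import *
o=r.get_obs(); x=R.from_quat(o['orientation']).as_matrix()[:,0]
print('t',round(o['t'],2),'turned',round(186-np.degrees(np.arctan2(x[1],x[0]))%360,2),'Tz',round(o['wrist_torque'][2],3),'j6',round(o['joint_efforts'][5],3),'F',np.round(o['wrist_force'],1),'ee',np.round(o['ee_pos'],4))
E
python3 q.py
```

```text
t 14.52 turned 25.35 Tz 0.063 j6 -0.157 F [-2.4 -0.   5.5] ee [0.5364 0.1521 0.1568]
```

Call:
jog_arm([
  [5,0.0013,-0.0005,0,0,0,0.01],
  [5,0.0013,-0.0005,0,0,0,0.02],
  [5,0.0013,-0.0005,0,0,0,0.03],
  [5,0.0013,-0.0005,0,0,0,0.04],
  [5,0.0013,-0.0005,0,0,0,0.05],
  [5,0.0013,-0.0005,0,0,0,0.05],
  [5,0.0013,-0.0005,0,0,0,0.05],
  [5,0.0013,-0.0005,0,0,0,0.05],
  [5,0.0013,-0.0005,0,0,0,0.05],
  [5,0.0013,-0.0005,0,0,0,0.05],
])

```text
t: 15.35
ee_pos: [0.5362, 0.1521, 0.157]
orientation: [0.206, 0.979, 0.0, 0.001]
wrist_force: [-1.1, -0.5, 4.6]
width: 0.018
grasp_force: 35.0
```

```bash
python3 q.py
```

```text
t 15.35 turned 29.73 Tz 0.11 j6 0.051 F [-1.1 -0.5  4.6] ee [0.5362 0.1521 0.157 ]
```

Call:
jog_arm([
  [5,0,0,0,0,0,0.01],
  [5,0,0,0,0,0,0.02],
  [5,0,0,0,0,0,0.03],
  [5,0,0,0,0,0,0.04],
  [5,0,0,0,0,0,0.05],
  [5,0,0,0,0,0,0.06],
  [5,0,0,0,0,0,0.065],
  [5,0,0,0,0,0,0.065],
  [5,0,0,0,0,0,0.065],
  [5,0,0,0,0,0,0.065],
])

```text
t: 16.18
ee_pos: [0.5361, 0.1521, 0.157]
orientation: [0.255, 0.967, 0.0, 0.001]
wrist_force: [-0.8, -1.0, 5.6]
width: 0.0177
grasp_force: 35.0
```

```bash
python3 q.py
```

```text
t 16.18 turned 35.58 Tz 0.006 j6 0.056 F [-0.8 -1.   5.6] ee [0.5361 0.1521 0.157 ]
```

Call:
jog_arm([
  [5,0,0,0,0,0,0.01],
  [5,0,0,0,0,0,0.02],
  [5,0,0,0,0,0,0.03],
  [5,0,0,0,0,0,0.04],
  [5,0,0,0,0,0,0.05],
  [5,0,0,0,0,0,0.06],
  [5,0,0,0,0,0,0.065],
  [5,0,0,0,0,0,0.065],
  [5,0,0,0,0,0,0.065],
  [5,0,0,0,0,0,0.065],
])

```text
t: 17.02
ee_pos: [0.536, 0.152, 0.1569]
orientation: [0.304, 0.953, 0.0, 0.001]
wrist_force: [-1.0, -0.2, 5.1]
width: 0.0179
grasp_force: 35.0
```

```bash
python3 q.py
```

```text
t 17.02 turned 41.42 Tz 0.024 j6 0.057 F [-1.  -0.2  5.1] ee [0.536  0.152  0.1569]
```

Call:
jog_arm([
  [5,0,0,0,0,0,0.01],
  [5,0,0,0,0,0,0.02],
  [5,0,0,0,0,0,0.03],
  [5,0,0,0,0,0,0.04],
  [5,0,0,0,0,0,0.05],
  [5,0,0,0,0,0,0.06],
  [5,0,0,0,0,0,0.065],
  [5,0,0,0,0,0,0.065],
  [5,0,0,0,0,0,0.065],
  [5,0,0,0,0,0,0.065],
])

```text
t: 17.85
ee_pos: [0.5359, 0.152, 0.1569]
orientation: [0.352, 0.936, 0.0, 0.001]
wrist_force: [-0.5, -0.6, 5.3]
width: 0.0175
grasp_force: 35.0
```

```bash
python3 q.py
```

```text
t 17.85 turned 47.28 Tz 0.031 j6 0.06 F [-0.5 -0.6  5.3] ee [0.5359 0.152  0.1569]
```

Call:
jog_arm([
  [5,0,0,0,0,0,0.01],
  [5,0,0,0,0,0,0.02],
  [5,0,0,0,0,0,0.03],
  [5,0,0,0,0,0,0.04],
  [5,0,0,0,0,0,0.05],
  [5,0,0,0,0,0,0.06],
  [5,0,0,0,0,0,0.065],
  [5,0,0,0,0,0,0.065],
  [5,0,0,0,0,0,0.065],
  [5,0,0,0,0,0,0.065],
])

```text
t: 18.68
ee_pos: [0.5358, 0.1519, 0.1568]
orientation: [0.4, 0.917, 0.0, 0.001]
wrist_force: [-1.4, -1.5, 5.8]
width: 0.0181
grasp_force: 35.0
```

```bash
python3 q.py
```

```text
t 18.68 turned 53.13 Tz 0.053 j6 0.062 F [-1.4 -1.5  5.8] ee [0.5358 0.1519 0.1568]
```

Joint 6 effort is a clean torque signal, at about 0.06 so far. I continue in small steps.

Call:
jog_arm([
  [5,0,0,0,0,0,0.01],
  [5,0,0,0,0,0,0.02],
  [5,0,0,0,0,0,0.03],
  [5,0,0,0,0,0,0.04],
  [5,0,0,0,0,0,0.05],
  [5,0,0,0,0,0,0.06],
  [5,0,0,0,0,0,0.065],
  [5,0,0,0,0,0,0.065],
  [5,0,0,0,0,0,0.065],
  [5,0,0,0,0,0,0.065],
])

```text
t: 19.52
ee_pos: [0.5357, 0.1519, 0.1568]
orientation: [0.446, 0.895, 0.0, 0.001]
wrist_force: [-0.8, -1.0, 5.9]
width: 0.0177
grasp_force: 35.0
```

```bash
python3 q.py
```

```text
t 19.52 turned 58.97 Tz 0.059 j6 0.064 F [-0.8 -1.   5.9] ee [0.5357 0.1519 0.1568]
```

Call:
jog_arm([
  [5,0,0,0,0,0,0.01],
  [5,0,0,0,0,0,0.02],
  [5,0,0,0,0,0,0.03],
  [5,0,0,0,0,0,0.04],
  [5,0,0,0,0,0,0.05],
  [5,0,0,0,0,0,0.06],
  [5,0,0,0,0,0,0.065],
  [5,0,0,0,0,0,0.065],
  [5,0,0,0,0,0,0.065],
  [5,0,0,0,0,0,0.065],
])

```text
t: 20.35
ee_pos: [0.5356, 0.1519, 0.1568]
orientation: [0.491, 0.871, 0.0, 0.001]
wrist_force: [-2.7, -1.9, 5.4]
width: 0.0178
grasp_force: 35.0
```

```bash
python3 q.py
```

```text
t 20.35 turned 64.82 Tz 0.066 j6 0.066 F [-2.7 -1.9  5.4] ee [0.5356 0.1519 0.1568]
```

Call:
jog_arm([
  [5,0,0,0,0,0,0.01],
  [5,0,0,0,0,0,0.02],
  [5,0,0,0,0,0,0.03],
  [5,0,0,0,0,0,0.04],
  [5,0,0,0,0,0,0.05],
  [5,0,0,0,0,0,0.06],
  [5,0,0,0,0,0,0.065],
  [5,0,0,0,0,0,0.065],
  [5,0,0,0,0,0,0.065],
  [5,0,0,0,0,0,0.065],
])

```text
t: 21.18
ee_pos: [0.5355, 0.1519, 0.1567]
orientation: [0.535, 0.845, 0.0, 0.0]
wrist_force: [-1.0, -1.6, 4.9]
width: 0.0177
grasp_force: 35.0
```

```bash
python3 q.py
```

```text
t 21.18 turned 70.67 Tz 0.113 j6 0.068 F [-1.  -1.6  4.9] ee [0.5355 0.1519 0.1567]
```

Call:
jog_arm([
  [5,0,0,0,0,0,0.01],
  [5,0,0,0,0,0,0.02],
  [5,0,0,0,0,0,0.03],
  [5,0,0,0,0,0,0.04],
  [5,0,0,0,0,0,0.05],
  [5,0,0,0,0,0,0.06],
  [5,0,0,0,0,0,0.065],
  [5,0,0,0,0,0,0.065],
  [5,0,0,0,0,0,0.065],
  [5,0,0,0,0,0,0.065],
])

```text
t: 22.02
ee_pos: [0.5354, 0.1518, 0.1567]
orientation: [0.577, 0.817, 0.0, 0.0]
wrist_force: [-1.8, -1.6, 4.8]
width: 0.0177
grasp_force: 35.0
```

```bash
python3 q.py
```

```text
t 22.02 turned 76.52 Tz 0.064 j6 0.07 F [-1.8 -1.6  4.8] ee [0.5354 0.1518 0.1567]
```

Call:
jog_arm([
  [5,0,0,0,0,0,0.01],
  [5,0,0,0,0,0,0.02],
  [5,0,0,0,0,0,0.03],
  [5,0,0,0,0,0,0.04],
  [5,0,0,0,0,0,0.05],
  [5,0,0,0,0,0,0.06],
  [5,0,0,0,0,0,0.065],
  [5,0,0,0,0,0,0.065],
  [5,0,0,0,0,0,0.065],
  [5,0,0,0,0,0,0.065],
])

```text
t: 22.85
ee_pos: [0.5353, 0.1518, 0.1567]
orientation: [0.618, 0.786, -0.0, 0.0]
wrist_force: [-1.5, -1.5, 6.0]
width: 0.0175
grasp_force: 35.0
```

```bash
python3 q.py
```

```text
t 22.85 turned 82.38 Tz 0.077 j6 0.072 F [-1.5 -1.5  6. ] ee [0.5353 0.1518 0.1567]
```

Call:
jog_arm([
  [5,0,0,0,0,0,0.01],
  [5,0,0,0,0,0,0.02],
  [5,0,0,0,0,0,0.03],
  [5,0,0,0,0,0,0.04],
  [5,0,0,0,0,0,0.05],
  [5,0,0,0,0,0,0.06],
  [5,0,0,0,0,0,0.065],
  [5,0,0,0,0,0,0.065],
  [5,0,0,0,0,0,0.065],
  [5,0,0,0,0,0,0.065],
])

```text
t: 23.68
ee_pos: [0.5348, 0.1519, 0.1566]
orientation: [0.657, 0.754, -0.0, -0.0]
wrist_force: [-2.9, -0.7, 6.8]
width: 0.0176
grasp_force: 35.0
```

```bash
python3 q.py
```

```text
t 23.68 turned 88.21 Tz 0.182 j6 0.164 F [-2.9 -0.7  6.8] ee [0.5348 0.1519 0.1566]
```

Joint 6 effort rose to 0.16 between 82.4° and 88.2°, so the stop has been reached. I count the clicks from here.

Call:
jog_arm([
  [5,0,0,0,0,0,0.01],
  [5,0,0,0,0,0,0.02],
  [5,0,0,0,0,0,0.03],
  [5,0,0,0,0,0,0.035],
  [5,0,0,0,0,0,0.04],
  [5,0,0,0,0,0,0.04],
  [5,0,0,0,0,0,0.04],
  [5,0,0,0,0,0,0.04],
  [5,0,0,0,0,0,0.04],
  [5,0,0,0,0,0,0.04],
])

```text
t: 24.52
ee_pos: [0.5341, 0.1519, 0.1565]
orientation: [0.681, 0.733, -0.001, -0.001]
wrist_force: [-5.6, -0.7, 7.9]
width: 0.018
grasp_force: 35.0
```

```bash
python3 q.py
```

```text
t 24.52 turned 91.8 Tz 0.24 j6 0.236 F [-5.6 -0.7  7.9] ee [0.5341 0.1519 0.1565]
```

Call:
jog_arm([
  [5,0,0,0,0,0,0.01],
  [5,0,0,0,0,0,0.02],
  [5,0,0,0,0,0,0.03],
  [5,0,0,0,0,0,0.035],
  [5,0,0,0,0,0,0.04],
  [5,0,0,0,0,0,0.04],
  [5,0,0,0,0,0,0.04],
  [5,0,0,0,0,0,0.04],
  [5,0,0,0,0,0,0.04],
  [5,0,0,0,0,0,0.04],
])

```text
t: 25.35
ee_pos: [0.5341, 0.1519, 0.1564]
orientation: [0.703, 0.711, -0.001, -0.001]
wrist_force: [-5.7, -0.4, 7.2]
width: 0.0177
grasp_force: 35.0
```

```bash
python3 q.py
```

```text
t 25.35 turned 95.41 Tz 0.175 j6 0.159 F [-5.7 -0.4  7.2] ee [0.5341 0.1519 0.1564]
```

Call:
jog_arm([
  [5,0,0,0,0,0,0.01],
  [5,0,0,0,0,0,0.02],
  [5,0,0,0,0,0,0.03],
  [5,0,0,0,0,0,0.035],
  [5,0,0,0,0,0,0.04],
  [5,0,0,0,0,0,0.04],
  [5,0,0,0,0,0,0.04],
  [5,0,0,0,0,0,0.04],
  [5,0,0,0,0,0,0.04],
  [5,0,0,0,0,0,0.04],
])

```text
t: 26.18
ee_pos: [0.535, 0.1519, 0.1565]
orientation: [0.726, 0.688, -0.0, 0.0]
wrist_force: [-2.5, -0.5, 5.9]
width: 0.0177
grasp_force: 35.0
```

```bash
python3 q.py
```

```text
t 26.18 turned 99.05 Tz -0.019 j6 -0.069 F [-2.5 -0.5  5.9] ee [0.535  0.1519 0.1565]
```

Call:
jog_arm([
  [5,0,0,0,0,0,0.01],
  [5,0,0,0,0,0,0.02],
  [5,0,0,0,0,0,0.03],
  [5,0,0,0,0,0,0.035],
  [5,0,0,0,0,0,0.04],
  [5,0,0,0,0,0,0.04],
  [5,0,0,0,0,0,0.04],
  [5,0,0,0,0,0,0.04],
  [5,0,0,0,0,0,0.04],
  [5,0,0,0,0,0,0.04],
])

```text
t: 27.02
ee_pos: [0.5347, 0.1519, 0.1565]
orientation: [0.747, 0.665, -0.0, -0.0]
wrist_force: [-3.7, -1.9, 5.9]
width: 0.0176
grasp_force: 35.0
```

```bash
python3 q.py
```

```text
t 27.02 turned 102.63 Tz 0.036 j6 0.067 F [-3.7 -1.9  5.9] ee [0.5347 0.1519 0.1565]
```

The torque dropped near 97–99°, which was the first click. I ease the side load a little and go on to the second.

Call:
jog_arm([
  [5,0,-0.0014,0,0,0,0.01],
  [5,0,-0.0014,0,0,0,0.02],
  [5,0,-0.0014,0,0,0,0.03],
  [5,0,-0.0014,0,0,0,0.035],
  [5,0,-0.0014,0,0,0,0.04],
  [5,0,-0.0014,0,0,0,0.04],
  [5,0,-0.0014,0,0,0,0.04],
  [5,0,-0.0014,0,0,0,0.04],
  [5,0,-0.0014,0,0,0,0.04],
  [5,0,-0.0014,0,0,0,0.04],
])

```text
t: 27.85
ee_pos: [0.5337, 0.152, 0.1564]
orientation: [0.767, 0.641, -0.001, -0.0]
wrist_force: [-5.6, -0.6, 7.0]
width: 0.0176
grasp_force: 35.0
```

```bash
python3 q.py
```

```text
t 27.85 turned 106.23 Tz 0.037 j6 0.032 F [-5.6 -0.6  7. ] ee [0.5337 0.152  0.1564]
```

Call:
jog_arm([
  [5,0,0,0,0,0,0.01],
  [5,0,0,0,0,0,0.02],
  [5,0,0,0,0,0,0.03],
  [5,0,0,0,0,0,0.03],
  [5,0,0,0,0,0,0.03],
  [5,0,0,0,0,0,0.03],
  [5,0,0,0,0,0,0.03],
  [5,0,0,0,0,0,0.03],
  [5,0,0,0,0,0,0.03],
  [5,0,0,0,0,0,0.03],
])

```text
t: 28.68
ee_pos: [0.5337, 0.152, 0.1564]
orientation: [0.782, 0.623, -0.001, -0.0]
wrist_force: [-3.3, -1.5, 6.9]
width: 0.0175
grasp_force: 35.0
```

```bash
python3 q.py
```

```text
t 28.68 turned 108.93 Tz 0.003 j6 0.033 F [-3.3 -1.5  6.9] ee [0.5337 0.152  0.1564]
```

Call:
jog_arm([
  [5,0,0,0,0,0,0.01],
  [5,0,0,0,0,0,0.02],
  [5,0,0,0,0,0,0.03],
  [5,0,0,0,0,0,0.03],
  [5,0,0,0,0,0,0.03],
  [5,0,0,0,0,0,0.03],
  [5,0,0,0,0,0,0.03],
  [5,0,0,0,0,0,0.03],
  [5,0,0,0,0,0,0.03],
  [5,0,0,0,0,0,0.03],
])

```text
t: 29.52
ee_pos: [0.5337, 0.1521, 0.1564]
orientation: [0.797, 0.604, -0.001, -0.0]
wrist_force: [-3.8, -1.1, 7.0]
width: 0.0177
grasp_force: 35.0
```

```bash
python3 q.py
```

```text
t 29.52 turned 111.63 Tz 0.121 j6 0.107 F [-3.8 -1.1  7. ] ee [0.5337 0.1521 0.1564]
```

Call:
jog_arm([
  [5,0,0,0,0,0,0.003],
  [5,0,0,0,0,0,0.006],
  [5,0,0,0,0,0,0.009],
  [5,0,0,0,0,0,0.012],
  [5,0,0,0,0,0,0.015],
  [5,0,0,0,0,0,0.018],
  [5,0,0,0,0,0,0.021],
  [5,0,0,0,0,0,0.024],
  [5,0,0,0,0,0,0.027],
  [5,0,0,0,0,0,0.03],
])

```text
t: 30.35
ee_pos: [0.5345, 0.1521, 0.1566]
orientation: [0.811, 0.585, 0.0, 0.0]
wrist_force: [-1.3, -1.3, 6.2]
width: 0.0175
grasp_force: 35.0
```

```bash
python3 q.py
python3 - <<'E'
from h import *
c,d=snap('wrist','w4'); im,_=load('w4')
cv2.imwrite('pics/w4c.png',cv2.resize(im[190:400,220:430],None,fx=2.8,fy=2.8,interpolation=cv2.INTER_CUBIC))
E
```

```text
t 30.35 turned 114.36 Tz -0.073 j6 -0.11 F [-1.3 -1.3  6.2] ee [0.5345 0.1521 0.1566]
```

View pics/w4c.png

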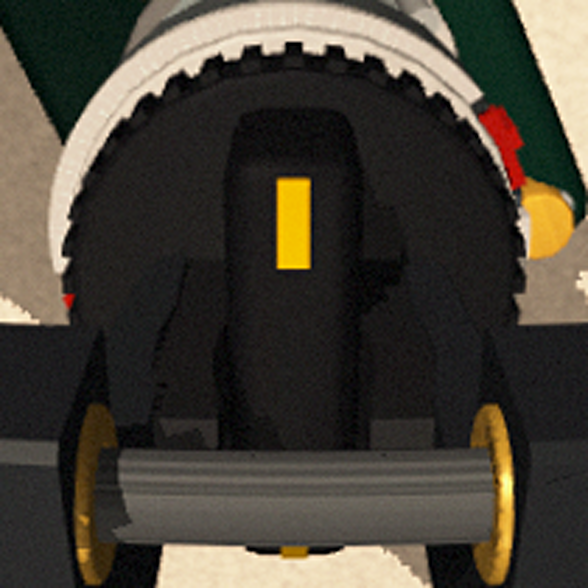

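The bar sits straight in the grip (yellow mark at crop (294,225)). The second torque drop came at 112–114°, 15° after the first, so that is two clicks. I add about 3° of margin and release.

Call:
jog_arm([
  [5,0,0,0,0,0,0.01],
  [5,0,0,0,0,0,0.02],
  [5,0,0,0,0,0,0.03],
  [5,0,0,0,0,0,0.035],
  [5,0,0,0,0,0,0.035],
  [5,0,0,0,0,0,0.035],
  [5,0,0,0,0,0,0.035],
  [5,0,0,0,0,0,0.035],
  [5,0,0,0,0,0,0.035],
  [5,0,0,0,0,0,0.035],
])

```text
t: 31.23
ee_pos: [0.5342, 0.1522, 0.1566]
orientation: [0.827, 0.563, -0.0, -0.0]
wrist_force: [-3.4, 0.2, 7.1]
width: 0.0177
grasp_force: 35.0
```

```bash
python3 q.py
```

```text
t 31.23 turned 117.49 Tz 0.029 j6 0.024 F [-3.4  0.2  7.1] ee [0.5342 0.1522 0.1566]
```

Call:
jog_arm([
  [18,0,0,-0.001,0,0,0],
  [20,0,0,-0.001,0,0,0],
  [22,0,0,-0.001,0,0,0],
  [25,0,0,-0.001,0,0,0],
  [28,0,0,-0.001,0,0,0],
  [32,0,0,-0.001,0,0,0],
  [36,0,0,-0.001,0,0,0],
  [40,0,0,-0.001,0,0,0],
  [44,0,0,-0.001,0,0,0],
  [48,0,0,-0.001,0,0,0],
])

```text
t: 32.07
ee_pos: [0.5344, 0.1522, 0.1567]
orientation: [0.827, 0.563, 0.0, -0.0]
wrist_force: [-0.2, 0.5, 0.5]
width: 0.0478
grasp_force: 0.0
```

```bash
python3 q.py
```

```text
t 32.07 turned 117.49 Tz 0.009 j6 -0.0 F [-0.2  0.5  0.5] ee [0.5344 0.1522 0.1567]
```

Released. I lift straight up and check.

Call:
jog_arm([
  [48,0,0,-0.005,0,0,0],
  [48,0,0,-0.015,0,0,0],
  [48,0,0,-0.03,0,0,0],
  [48,0,0,-0.06,0,0,0],
  [48,0,0,-0.1,0,0,0],
  [48,0,0,-0.14,0,0,0],
  [48,0,0,-0.17,0,0,0],
  [48,0,0,-0.19,0,0,0],
  [48,0,0,-0.2,0,0,0],
  [48,0,0,-0.2,0,0,0],
])

```text
t: 32.9
ee_pos: [0.5352, 0.1524, 0.2585]
orientation: [0.827, 0.563, 0.001, 0.0]
wrist_force: [-0.3, -0.5, 0.2]
width: 0.0481
grasp_force: 0.0
```

```bash
python3 - <<'E'
from h import *
c,d=snap('wrist','w5'); im,_=load('w5')
u,v=map(int,proj(d,[.535,.152,.17])); print(u,v)
y0=max(v-90,0);cv2.imwrite('pics/w5c.png',cv2.resize(im[y0:y0+190,u-120:u+120],None,fx=3,fy=3,interpolation=cv2.INTER_CUBIC)); print(u-120,y0)
hsv=cv2.cvtColor(im,cv2.COLOR_BGR2HSV); m=cv2.inRange(hsv,(18,150,120),(35,255,255))
n,l,st,ce=cv2.connectedComponentsWithStats(m)
for i in range(1,n):
    if st[i,4]>30 and abs(ce[i][0]-u)<60 and abs(ce[i][1]-v)<80: print(ce[i],st[i],onz(d,*ce[i],.1815))
E
python3 q.py
```

```text
323 241
203 151
[322.5        208.34090909] [319 199   8  20 132] [0.54380012 0.17541149 0.1815    ]
[322.93495935 280.43089431] [320 272   7  18 123] [0.52641595 0.13071161 0.1815    ]
t 32.95 turned 117.49 Tz 0.021 j6 0.0 F [ 0.3  0.4 -1.1] ee [0.5346 0.1522 0.2571]
```

View pics/w5c.png

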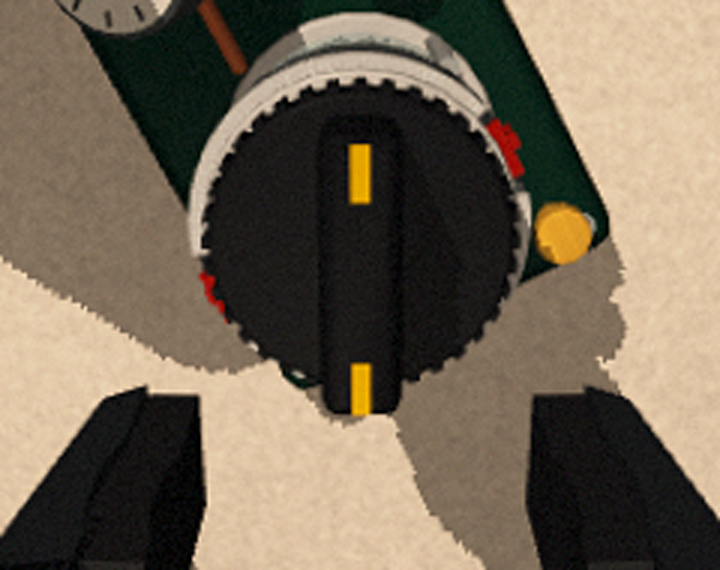

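The cap sits upright and centred in the mouth: the mark midpoint is (0.535, 0.153), the bar is at 68.7°, and the open fingers are well clear. I hand in.

```bash
python3 -c "
from plant import r
print(r.hand_in())"
```

```text
the job is handed in; nothing more can be done
None
```

The cap is fitted, locked down and released in the tester's mouth, with its ratchet clicked twice (counted from two torque drops 15° apart), and the job is handed in; it gave no verdict back.

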